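# Secure a tube rack on the shaker platform

## Task

Get the orange tube rack ready for shaking: push it along the shaker's platform until it sits square against the grey fixed bar in front of the round bottle, with its middle column of tubes on the white centre line, and push the blue sliding bar up until it touches the rack, so that the rack is held snugly between the two bars. Do it all by pushing gently with the fingers: do not grip, lift or tip the rack, and leave everything else where it is.

Things in the scene. Friction and masses are not known exactly. Their poses are not given: they have to be found in the camera images.
- shaker: Heavy grey orbital shaker, fixed and not running; origin on the bench under the platform's centre. x runs from its front (blue control panel, x -145 to -200 mm, below z 75) to its rear, y to its left. Platform 312 (x) by 320 (y) mm, a black mat on it with its top at z 93; a white centre line on the mat along y at x 0. Left and right edges are open. Three 14 mm bars run along x.
- rail_mid (a point): Middle of the top edge of the slotted aluminium rail along the front of the platform, shaker x -146, y 0, z 119 mm; axes as the shaker's. The rail is 9 mm thick, as long as the platform, its top 26 mm above the mat. A like rail stands at the rear, x +146. Knobs on the bar ends stick out 21 mm from the rails' middle, z 102 to 120.
- stop_mid (a point): Middle of the grey fixed stop bar, on its axis, above the centre line (shaker x 0, y +60, z 111 mm); axes as the shaker's. 14 mm in diameter: the side the rack must touch is 7 mm from here towards -y. With the rack home its origin is 39 mm from here towards -y, at x 0. A second grey fixed bar lies at shaker y +132; the round bottle stands between the two.
- clamp_bar (a joint): Slide of the blue bar in m along the shaker's +y, towards the stop bar: its axis is at shaker y = -0.147 + joint. Starts between 0 and 0.02, can go to 0.17, and touches a rack that is home at 0.129. It stays where it is left; sliding it takes about 2.5 N. It stays parallel to the stop bar wherever it is pushed.
- bar_mid (a point): Middle of the blue sliding bar, on its axis (14 mm in diameter, z 111 mm, so it spans 11 to 25 mm above the mat); axes as the shaker's. It touches a square-standing rack when the rack's origin is 39 mm from here towards +y. Pushed on, it takes the rack along and squares it against the stop bar.
- rack: Loose orange microtube rack, a block 110 (x) by 64 (y) by 45 (z) mm with upright sides, about 0.22 kg; origin at the centre of its underside. 5 columns of wells along x, 3 rows; capped tubes sit tight in it, caps to z 53; the middle column (x 0) has green caps. Stands on the mat between blue bar and stop bar, nearer the front rail, turned up to 0.3 rad. Slides at 1 to 4 N.
- media_bottle: Small round glass bottle with a blue cap, 56 mm in diameter, 100 mm high, standing on the mat between the two grey bars, near the centre line; origin at the centre of its underside. Leave it alone.
- amber_bottle: Amber bottle, 70 mm in diameter, 150 mm high, on the bench to the left of the shaker; origin at the centre of its underside. Leave it alone.
- tip_box: Pipette-tip box, grey with a yellow lid, 85 by 120 by 56 mm, on the bench to the left of the shaker; origin at the centre of its underside. Leave it alone.
- vortex: Blue vortex mixer with a round black rubber head, 150 by 120 by 118 mm, on the bench to the right of the shaker; origin at the centre of its underside. Leave it alone.
Mind the look-alikes: they are no part of the job. Of the things like the rack, leave any that is black or pink; of the rest the smaller one is meant.

How it is judged (in metres and radians):
At the end, for the whole second after the job is handed in: The rack stands flat and still on the mat, square to the bars within 0.04 rad, within 3 mm of touching the grey stop bar on one side and the blue bar on the other, its middle column within 8 mm of the centre line (x of rack in the frame of stop_mid between -0.008 and 0.008 m and y of rack in the frame of stop_mid between -0.042 and -0.035 m and y of rack in the frame of bar_mid below 0.042 m and angle between the x axis of rack and the x axis of shaker, either way round below 0.04 rad and z of rack in the frame of shaker below 0.097 m and angle between rack's own z axis and vertical below 0.04 rad and linear speed of rack below 0.01 m/s).
It fails at once if the rack is lifted off the mat (z of rack in the frame of shaker above 0.105 m).
It fails at once if the rack is tipped (angle between rack's own z axis and vertical above 0.25 rad).
It fails at once if the rack or the blue bar is gripped or shoved with more than 35 N (contact force between the fingers and rack above 35 N or contact force between the fingers and clamp_bar above 35 N).
It fails at once if a bottle, the tip box or the vortex mixer is moved more than 15 mm (distance of any of media_bottle, amber_bottle, tip_box, vortex from where it was at the start of the episode above 0.015 m).
It also fails if it takes over 51 s, if anything falls off the work surface, if the arm or the gripper's body presses on something with over 40 N, if the wrist force passes 120 N, or if a joint passes its speed limit or range.

## Robot

A 6-joint arm with a two-finger parallel gripper is mounted at the origin on the work surface. World frame = base frame: x ahead of the robot, y to its left, z up, the work surface at z = 0. Lengths are in mm, angles in rad, forces in N, time in s.
With the tool pointing down it reaches from about 350 to 975 mm from the base axis. Payload 7.1 kg.
Tool frame: the origin (TCP) lies at the very end of the fingers, on their centre line; the grasp point (between the pads) lies behind it (env.hold_point_z is the z of the grasp point in the tool frame, in mm); z points along the fingers, y is the line along which they close (so a half turn about z gives the same grasp; the last joint's range is limited). The gripper opens to 88 mm and grips with 3 to 60 N. Pads are 20 mm wide; open, the fingers measure 115 mm over their backs; the gripper's body (75 mm by 178 mm) begins 61 mm behind the grasp point.
Start: joints at [1.254, 0.423, 1.63, -0, 1.089, -0.019], TCP at [183.354, 597.483, 222.675] pointing down, gripper open.
Joint ranges: [-3, 3], [-0.9, 2.11], [0.09, 2.58], [-1.31, 4.45], [0.11, 2.69], [-2.54, 2.54]. Speed limits (rad/s): [2.39, 2.39, 3.01, 3.14, 3.14, 3.14].

## Interface

Orientations are given as a rotation vector (axis times angle).
In Python, from cell import status, imaging, env gives the robot as it stands. The module is installed in compiled form; this text tells all that it offers.
- The arm moves only by the tool move_arm, never from a script. Its argument "targets" is a list of rows, each a list of 3 entries, a list of its own where there are three numbers: the opening, from 0 (shut) to 1 (fully open), then the shift along the tool's x, y, z in cm, then the turn about the tool's z in degrees. A call has 1 to 10 rows; each row is the pose to reach, as a shift and turn from the pose commanded when the call began, along the tool's axes at that moment; what a row does not reach only later rows make up. A row lasts 1/10 s, in which the tool goes at most 50 mm and 8.59 degrees, less where a joint would pass 70% of its speed; a pose out of reach is approached as far as the arm can. A call with a gripper value outside its range is refused whole. The fingers move at their own pace and stop on an object; "force" is the grip in N (left out, the last holds). Time passes only in rows, so rows that repeat a pose let the fingers close. It gives the time, the measured TCP pose, the force, the opening and the grip force at its end, in the units of the state.
- status.state(): the state, without advancing time (a new reading comes with each control period).
- imaging.read_camera(name): name is "scene" or "top"; returns a dict with "image" (420x560x3 uint8, blue, green, red), "fx", "fy", "cx", "cy" (pixels), "extrinsics" (4x4, takes a point from world to camera coordinates). Camera axes: x right, y up, looking along -z (the intrinsics and any distortion apply to the point x, -y, -z); pixel columns grow to the right and rows downward; lengths in mm; the calibration is good to about 2 mm. A picture is of the moment at which its call begins. There is no depth.
- env.finish_job(): hands the job in; it is judged then, once.
The state is a dict: "clock": time; "qpos": joint angles; "joint_velocities": joint speeds; "effort": joint torques, N m; "position": TCP position; "ee_rot": TCP orientation; "force": force on the tool from outside, world axes, zero at the start; "torque": the same for the moment, N m; "grip_width": finger opening in mm; "grip_force": force on a finger pad.
Only numpy, scipy, OpenCV 4.12 (cv2) and the standard library are available. Lean on these libraries where they do the work, as an engineer would, in place of code of your own. Each camera call takes 0.05 s, during which the arm holds its last target. There are 200 camera calls.

## Working session

There is one attempt and no reset: what is moved stays moved. The work goes in short steps, Python scripts to look and compute and a tool call to move; the robot and the scene stay as the last step left them, time stands still between calls to the robot, and variables do not carry over. Pictures are saved under pics/ and viewed, at most 10 in all, crops included, and the job is handed in when it is done.

Besides the shell and the picture viewer there is one more tool, called by a JSON object that holds its "name" and its "arguments". move_arm: Moves the arm, as the interface text tells. Its arguments: {"type":"object","properties":{"targets":{"type":"array"},"force":{"type":"number"}},"required":["targets"]}

```bash
mkdir -p pics; cat > h.py <<'E'
import numpy as np, cv2
from cell import status, imaging, env
def ray(c,u,v):
    E=np.array(c["extrinsics"]);R,t=E[:3,:3],E[:3,3]
    d=R.T@np.array([(u-c["cx"])/c["fx"],-(v-c["cy"])/c["fy"],-1.]);return -R.T@t,d
def onz(c,u,v,z):
    o,d=ray(c,u,v);return o+d*(z-o[2])/d[2]
def proj(c,p):
    E=np.array(c["extrinsics"]);q=E[:3,:3]@np.array(p)+E[:3,3]
    return c["cx"]+c["fx"]*q[0]/-q[2],c["cy"]-c["fy"]*q[1]/-q[2]
E
python3 - <<'E'
from h import *
for n in("top","scene"):
    c=imaging.read_camera(n);cv2.imwrite(f"pics/{n}0.png",cv2.resize(c["image"],None,fx=1.4,fy=1.4,interpolation=cv2.INTER_CUBIC))
    print(n,c["fx"],c["cx"],c["cy"],ray(c,280,210),[k for k in c])
s=status.state();print(s["position"],s["ee_rot"],s["clock"],s["grip_width"],env.hold_point_z)
E
```

```text
top 427.8174682691486 273.4409422648328 209.3229662405775 (array([ 481.03897954,   18.29416438, 1037.86360065]), array([ 0.0307155 , -0.01820502, -0.99948121])) ['image', 'fx', 'fy', 'cx', 'cy', 'extrinsics']
scene 379.4712995912086 277.3151759340638 210.12180732784122 (array([1061.91354908,  179.41430968, 1010.8484909 ]), array([-0.49032839, -0.13763454, -0.86063057])) ['image', 'fx', 'fy', 'cx', 'cy', 'extrinsics']
[183.21823985 597.03456059 222.00634866] [-4.65995690e-01 -3.10664677e+00  2.04720963e-03] 0.1 87.78034453466063 -18.700000000000003
```

View pics/top0.png

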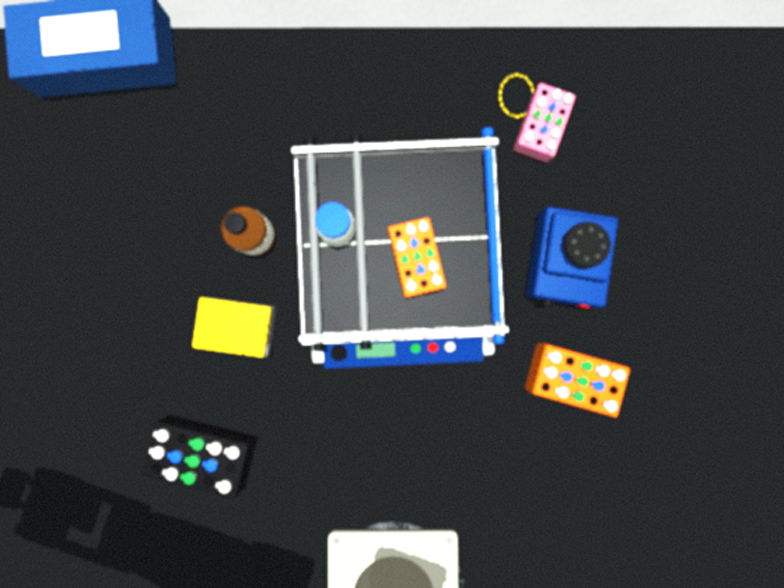

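View pics/scene0.png

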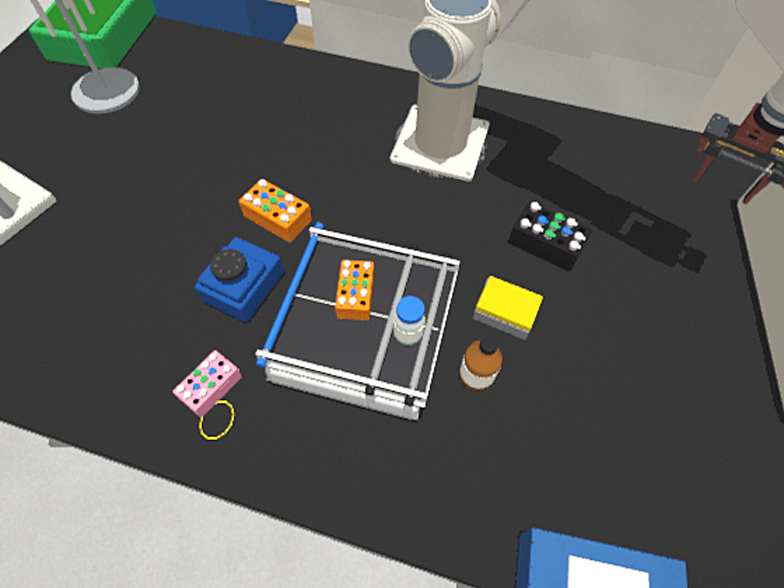

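The top view shows the rack at about (417,257) in the 1.4x picture. The blue bar runs from (488,135) to (498,340), the stop bar from (357,145) to (363,335), and the centre line from (305,245) to (488,237). The scene view agrees. Other racks (pink, black, large orange) stand off the shaker.

```bash
cat >> h.py <<'E'
def measure(c):
    im=c["image"];hsv=cv2.cvtColor(im,cv2.COLOR_BGR2HSV);H,S,V=cv2.split(hsv)
    out={}
    def sub(mask,x0,x1,y0,y1):
        m=np.zeros_like(mask,np.uint8);m[y0:y1,x0:x1]=mask[y0:y1,x0:x1];return m
    b=sub(((H>100)&(H<125)&(S>150)&(V>90)).astype(np.uint8),340,362,108,228)
    ys,xs=np.nonzero(b)
    P=np.array([onz(c,x,y,113)[:2] for x,y in zip(xs,ys)],np.float32)
    if len(P)>20: out["bar"]=cv2.fitLine(P,cv2.DIST_HUBER,0,.01,.01).ravel()
    o=sub(((H>5)&(H<22)&(S>150)&(V>120)).astype(np.uint8),258,345,108,232)
    o=cv2.morphologyEx(o,cv2.MORPH_CLOSE,np.ones((9,9)))
    cn=max(cv2.findContours(o,0,2)[0],key=cv2.contourArea)
    Q=np.array([onz(c,*p[0],138)[:2] for p in cn],np.float32)
    out["rack"]=cv2.minAreaRect(Q); 
    return out
E
python3 - <<'E'
from h import *
c=imaging.read_camera("top");im=c["image"]
m=measure(c);print(m)
g=cv2.cvtColor(im,cv2.COLOR_BGR2GRAY)
print(g[130,215:275]);print(g[160:185,325])
# stop bar centroids rows, centre line
P=[]
for y in list(range(115,145))+list(range(190,228)):
    r=g[y,248:268].astype(float);w=np.clip(r-70,0,None)
    if w.sum()>0:P.append(onz(c,248+(w*np.arange(20)).sum()/w.sum(),y,113)[:2])
print("stop",cv2.fitLine(np.array(P,np.float32),2 and cv2.DIST_HUBER,0,.01,.01).ravel())
L=[]
for x in list(range(264,276))+list(range(318,344)):
    r=g[160:182,x].astype(float);w=np.clip(r-110,0,None)
    if w.sum()>0:L.append(onz(c,x,160+(w*np.arange(22)).sum()/w.sum(),93)[:2])
print("line",cv2.fitLine(np.array(L,np.float32),cv2.DIST_HUBER,0,.01,.01).ravel())
cv2.imwrite("pics/crop.png",cv2.resize(im[90:265,200:370],None,fx=3.4,fy=3.4,interpolation=cv2.INTER_CUBIC))
E
```

```text
{'bar': array([ 9.9914312e-01,  4.1388780e-02,  6.0159174e+02, -1.5197021e+02],
      dtype=float32), 'rack': ((564.3153686523438, -35.04133987426758), (112.76337432861328, 66.54721069335938), 13.61237621307373)}
[ 91  95  95 100 137 183 217 228 211 170 123  86  89  95  96  99  99  99
  95  96 102  98  99  97  98 100 103  98 100  97  96 100  98  96 101 101
 103 124 172 216 230 224 202 163 123  98  98 101 101 101  97 100  97  99
  99 103 100  97  99  94]
[ 96 103 100 101  97 101  98 100 154 241 254 231 136 101  98  99 107 106
 104 101 101 103 103  99 103]
stop [9.9984175e-01 1.7788708e-02 5.9847845e+02 5.0698997e+01]
line [ 4.2673100e-02 -9.9908906e-01  5.9726721e+02 -6.8939308e+01]
```

View pics/crop.png

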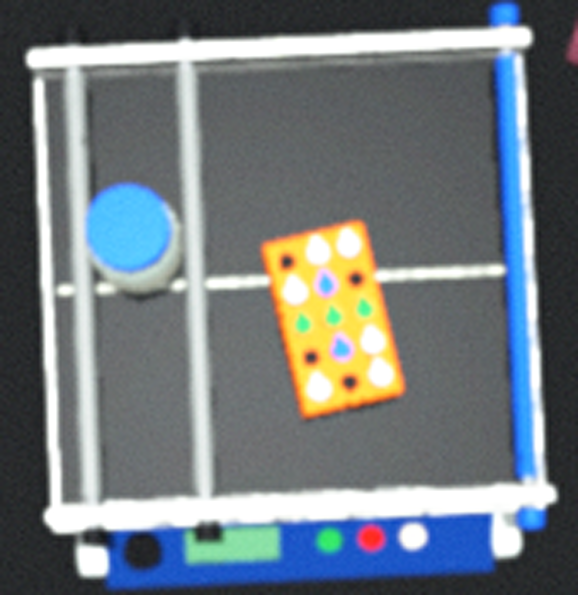

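Crop: stop bar from (187,60) to (205,495), white line from (60,290) to (500,270), rack centre about (334,318) and blue bar from (507,50) to (530,490). Next I'll fix the stop bar threshold and work in shaker axes.

```bash
python3 - <<'E'
from h import *
c=imaging.read_camera("top");g=cv2.cvtColor(c["image"],cv2.COLOR_BGR2GRAY)
P=[]
for y in list(range(115,140))+list(range(185,230)):
    x0=int(round(255+(y-115)*6/115.))-9
    r=g[y,x0:x0+20].astype(float);w=np.clip(r-125,0,None)
    if w.sum()>0:P.append(onz(c,x0+(w*np.arange(20)).sum()/w.sum(),y,113)[:2])
s=cv2.fitLine(np.array(P,np.float32),cv2.DIST_HUBER,0,.01,.01).ravel();print("stop",s)
a=0.042;ex=np.array([np.cos(a),np.sin(a)]);ey=np.array([-ex[1],ex[0]])
l=np.array([597.267,-68.94]);O=l+ey*((s[2:]-l)@ey-60);print("O",O)
f=lambda p:((np.array(p)-O)@ex,(np.array(p)-O)@ey)
m=measure(c);print("bar",f(m["bar"][2:]),"rack",f(m["rack"][0]),m["rack"][2])
st=status.state();print(st["position"],st["ee_rot"],f(st["position"][:2]))
H,S,V=cv2.split(cv2.cvtColor(c["image"],cv2.COLOR_BGR2HSV))
k=((H>95)&(H<115)&(S>120)&(V>120)).astype(np.uint8);k[:,:220]=0;k[:,262:]=0;k[:135]=0;k[185:]=0
M=cv2.moments(k,True);print("bottle",f(onz(c,M["m10"]/M["m00"],M["m01"]/M["m00"],193)[:2]))
open("h.py","a").write(f"""
a=0.042;ex=np.array([np.cos(a),np.sin(a)]);ey=np.array([-ex[1],ex[0]]);O=np.array({O.tolist()})
f=lambda p:np.round([(np.array(p)[:2]-O)@ex,(np.array(p)[:2]-O)@ey],1)
def togo(x,y,z,yaw=0):
    'shift in cm and turn in deg to put TCP at shaker x,y, world z, with tool x along -ex turned by yaw'
    from scipy.spatial.transform import Rotation as Ro
    s=status.state();R=Ro.from_rotvec(s["ee_rot"]).as_matrix()
    w=np.r_[O+ex*x+ey*y,z]-s["position"];h=np.arctan2(R[1,1],R[0,1])
    return np.round(R.T@w/10,2),round(-np.degrees(np.pi/2+a+yaw-h),1)
""")
E
python3 -c "
from h import *
print(togo(0,-185,222),togo(0,-185,101))"
```

```text
stop [9.9919498e-01 4.0117711e-02 5.6603113e+02 4.9848732e+01]
O [594.7479299   -8.99741156]
bar (np.float64(1.0947671148907305), np.float64(-143.14201196371107)) rack (np.float64(-31.26670040559213), np.float64(-24.697110279734193)) 13.61237621307373
[183.26709313 597.18320751 222.21162607] [-4.66029096e-01 -3.10671150e+00  1.41656524e-03] (np.float64(-385.66586247295993), np.float64(622.9231609756482))
bottle (np.float64(23.496153227004754), np.float64(95.36306463264688))
(array([-63.29, -63.32,   0.08]), np.float64(-19.5)) (array([-63.29, -63.31,  12.18]), np.float64(-19.5))
```

{"name": "move_arm", "arguments": {"targets": [[0,[-69.5,-59.8,0],-19.5],[0,[-69.5,-59.8,0],-19.5],[0,[-69.5,-59.8,0],-19.5],[0,[-69.5,-59.8,0],-19.5],[0,[-69.5,-59.8,0],-19.5],[0,[-69.5,-59.8,0],-19.5],[0,[-69.5,-59.8,0],-19.5],[0,[-69.5,-59.8,0],-19.5],[0,[-69.5,-59.8,0],-19.5],[0,[-69.5,-59.8,0],-19.5]]}}

```text
clock: 1.2
position: [450.5, 173.0, 222.9]
ee_rot: [-0.067, 3.14, 0.0]
force: [0.9, 0.5, -0.7]
grip_width: 10.9
grip_force: 0.0
```

```bash
python3 -c "
from h import *
print(togo(70,-172,222),togo(70,-172,101),f(status.state()['position']))"
```

```text
(array([-20.62, -36.  ,   0.09]), np.float64(0.0)) (array([-20.62, -36.  ,  12.19]), np.float64(0.0)) [-136.4  187.9]
```

{"name": "move_arm", "arguments": {"targets": [[0,[-20.6,-36,0],0],[0,[-20.6,-36,0],0],[0,[-20.6,-36,0],0],[0,[-20.6,-36,0],0],[0,[-20.6,-36,0],0],[0,[-20.6,-36,0],0],[0,[-20.6,-36,0],0],[0,[-20.6,-36,0],0],[0,[-20.6,-36,0],0],[0,[-20.6,-36,0],0]]}}

```text
clock: 2.2
position: [671.2, -177.8, 221.9]
ee_rot: [0.063, -3.14, -0.0]
force: [-0.4, 0.3, -0.3]
grip_width: 0.5
grip_force: 0.0
```

{"name": "move_arm", "arguments": {"targets": [[0,[0,0,0],0]]}}

```text
clock: 2.3
position: [670.0, -175.0, 222.1]
ee_rot: [0.067, -3.139, -0.001]
force: [-1.0, 0.5, -0.8]
grip_width: 0.5
grip_force: 0.0
```

```bash
python3 -c "
from h import *
print(togo(70,-172,140),togo(70,-172,101),f(status.state()['position']))
c=imaging.read_camera('top');cv2.imwrite('pics/t1.png',cv2.resize(c['image'][60:280,190:450],None,fx=3,fy=2.7))"
```

```text
(array([-0.2 , -0.31,  8.21]), np.float64(0.0)) (array([-0.2 , -0.31, 12.11]), np.float64(0.0)) [  68.2 -169. ]
```

View pics/t1.png

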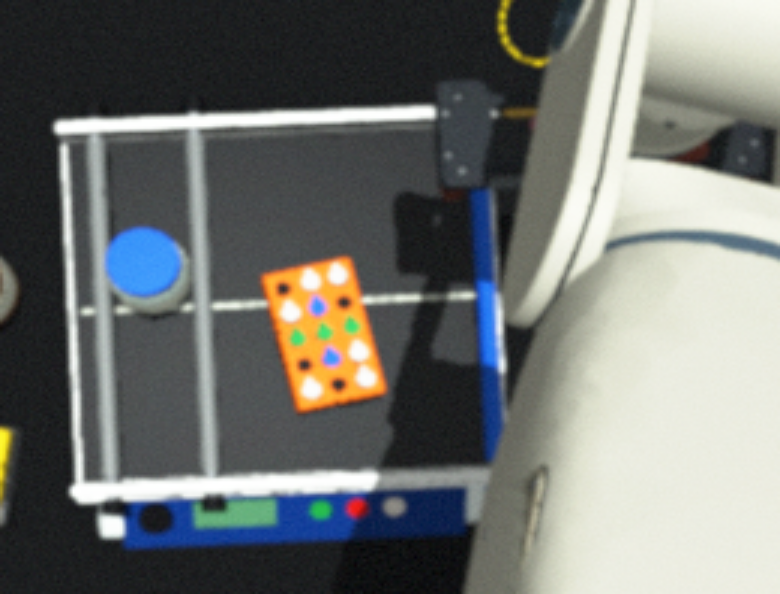

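The arm is over the outside of the bar, with the rack unchanged. Descending now.

{"name": "move_arm", "arguments": {"targets": [[0,[-0.2,-0.4,4],0],[0,[-0.2,-0.4,8],0],[0,[-0.2,-0.4,10],0],[0,[-0.2,-0.4,12],0],[0,[-0.2,-0.4,12],0],[0,[-0.2,-0.4,12],0]]}}

```text
clock: 2.95
position: [672.8, -178.6, 103.2]
ee_rot: [0.069, -3.14, -0.0]
force: [0.0, -0.4, 0.3]
grip_width: 0.3
grip_force: 0.0
```

```bash
python3 -c "
from h import *
print(togo(70,-90,101),f(status.state()['position']),status.state()['force'])"
```

```text
(array([0.07, 8.27, 0.23]), np.float64(0.1)) [  70.9 -172.7] [ 0.03507996 -0.44216763  0.25594715]
```

{"name": "move_arm", "arguments": {"targets": [[0,[0,0.4,0],0],[0,[0,0.8,0],0],[0,[0,1.2,0],0],[0,[0,1.6,0],0],[0,[0,2.1,0],0],[0,[0,2.7,0],0],[0,[0,3.4,0],0],[0,[0,4.2,0],0],[0,[0,5,0],0],[0,[0,5.8,0],0]]}}

```text
clock: 3.95
position: [670.7, -121.3, 102.7]
ee_rot: [-0.067, 3.141, -0.0]
force: [1.7, -2.6, 3.0]
grip_width: 0.4
grip_force: 1.6
```

```bash
python3 - <<'E'
from h import *
print(f(status.state()['position']))
c=imaging.read_camera('top');cv2.imwrite('pics/t2.png',cv2.resize(c['image'][90:265,200:400],None,fx=3,fy=3))
E
```

```text
[  71.2 -115.3]
```

View pics/t2.png

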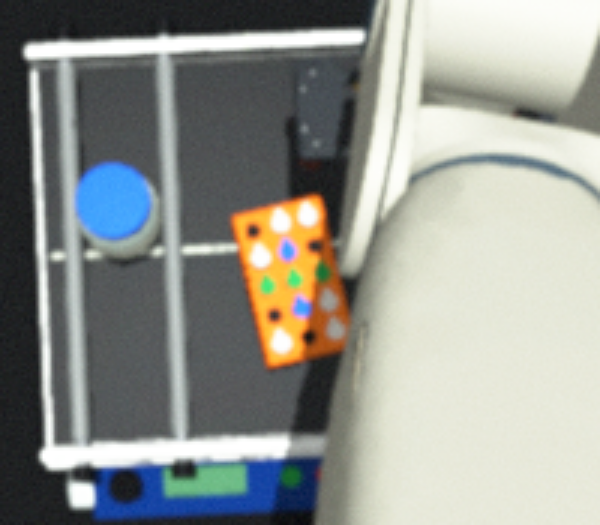

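The bar is sliding at about 2.6 N, and the arm hides it in the top view. Pushing on.

{"name": "move_arm", "arguments": {"targets": [[0,[0,0.6,0],0],[0,[0,1.2,0],0],[0,[0,1.8,0],0],[0,[0,2.3,0],0],[0,[0,2.8,0],0],[0,[0,3.2,0],0],[0,[0,3.6,0],0],[0,[0,4.0,0],0],[0,[0,4.4,0],0],[0,[0,4.8,0],0]]}}

```text
clock: 5.0
position: [668.5, -73.8, 102.6]
ee_rot: [0.067, -3.141, 0.0]
force: [1.4, -4.7, -0.6]
grip_width: 0.2
grip_force: 2.2
```

```bash
python3 - <<'E'
from h import *
print(f(status.state()['position']),status.state()['force'])
c=imaging.read_camera('scene');cv2.imwrite('pics/s2.png',cv2.resize(c['image'][140:310,150:360],None,fx=3.5,fy=3.5))
E
```

```text
[ 70.9 -67.9] [ 1.38622902 -4.72542371 -0.64804349]
```

View pics/s2.png

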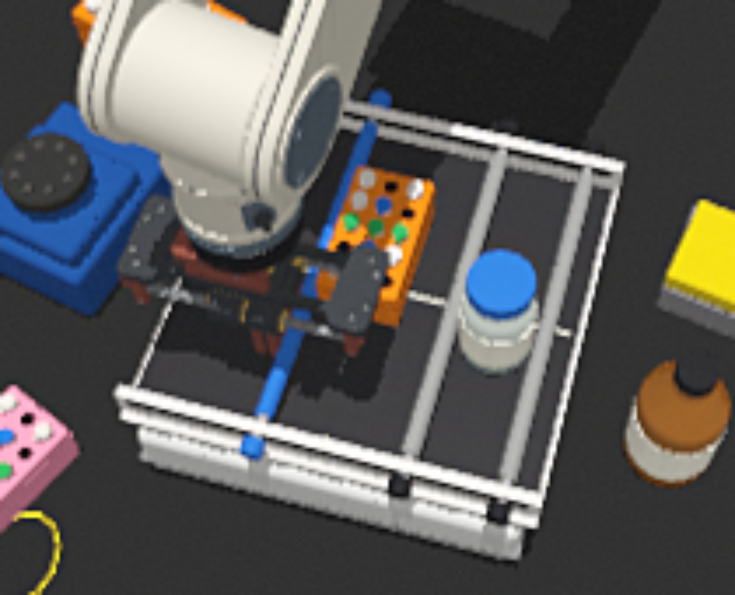

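The bar now lies along the rack's side and the rack looks about square, with nothing else disturbed. Now I'll back off, lift and go to the front end of the rack.

{"name": "move_arm", "arguments": {"targets": [[0,[0,-1,0],0],[0,[0,-1.5,0],0],[0,[0,-1.5,-5],0],[0,[0,-1.5,-10],0],[0,[5,0,-11],0],[0,[10,3,-11],0],[0,[15,5,-11],0],[0,[19.3,6,-11],0],[0,[19.3,6,-11],0],[0,[19.3,6,-11],0]]}}

```text
clock: 6.05
position: [472.2, -22.2, 213.1]
ee_rot: [-0.067, 3.141, 0.0]
force: [0.1, 0.5, 0.5]
grip_width: -0.0
grip_force: 0.0
```

```bash
python3 - <<'E'
from h import *
print(f(status.state()['position']))
c=imaging.read_camera('top');m=measure(c);print(f(m["rack"][0]),m["rack"]); print(f(m["bar"][2:]) if "bar" in m else 0)
im=c["image"]
hsv=cv2.cvtColor(im,cv2.COLOR_BGR2HSV);H,S,V=cv2.split(hsv)
b=((H>100)&(H<125)&(S>150)&(V>90)).astype(np.uint8)
ys,xs=np.nonzero(b);P=np.array([f(onz(c,x,y,111)) for x,y in zip(xs,ys)]);k=(abs(P[:,0])<130)&(P[:,1]<0)&(P[:,1]>-140)
print("bar",np.median(P[k],0),k.sum())
cv2.imwrite('pics/t3.png',cv2.resize(im[90:265,200:400],None,fx=3,fy=3))
E
```

```text
[-123.    -8.1]
[-10.5 -10.1] ((584.68603515625, -19.544818878173828), (63.313026428222656, 84.69249725341797), 89.77999114990234)
0
bar [ 50.05 -51.3 ] 530
```

View pics/t3.png

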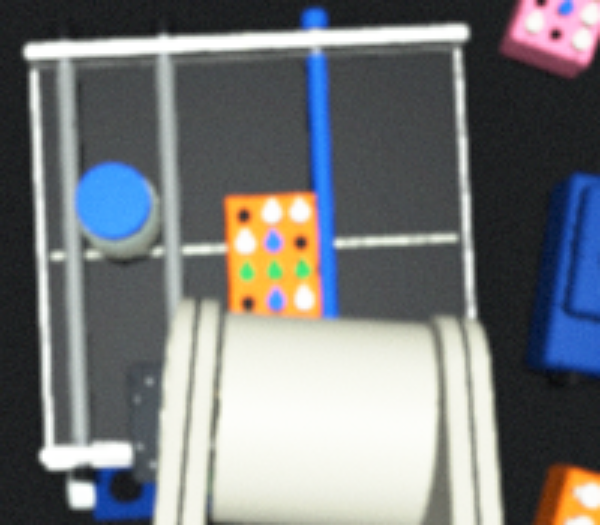

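The rack is square against the bar, with its rear edge at row ~195 and its green column at ~271, against the centre line at ~243. So it sits about 24 mm short in x. Now I'll descend in front of it and push.

{"name": "move_arm", "arguments": {"targets": [[0,[0,0,4],0],[0,[0,0,8],0],[0,[0,0,10.5],0],[0,[0,0,10.5],0],[0,[-1,0,10.5],0],[0,[-2,0,10.5],0],[0,[-2.6,0,10.5],0],[0,[-3.1,0,10.5],0],[0,[-3.6,0,10.5],0],[0,[-3.6,0,10.5],0]]}}

```text
clock: 7.1
position: [510.0, -20.8, 108.1]
ee_rot: [-0.067, 3.14, -0.0]
force: [-0.1, -0.2, 0.5]
grip_width: 0.3
grip_force: 0.0
```

```bash
cat >> h.py <<'E'
def rear(c):
    H,S,V=cv2.split(cv2.cvtColor(c["image"],cv2.COLOR_BGR2HSV))
    o=((H>5)&(H<22)&(S>150)&(V>120)).astype(np.uint8);o=cv2.morphologyEx(o,cv2.MORPH_CLOSE,np.ones((9,9)))
    ys,xs=np.nonzero(o);P=np.array([f(onz(c,x,y,138)) for x,y in zip(xs,ys)])
    P=P[(abs(P[:,0])<100)&(P[:,1]<55)&(P[:,1]>-60)]
    print("orange x max %.1f (centre ~ -56) y %.1f..%.1f"%(P[:,0].max(),P[:,1].min(),P[:,1].max()))
E
python3 - <<'E'
from h import *
s=status.state();print(f(s['position']),s['position'][2],s['force']);rear(imaging.read_camera('top'))
E
```

```text
[-85.1  -8.2] 108.0903580890432 [-0.10328109 -0.21759625  0.49017792]
orange x max 37.7 (centre ~ -56) y -41.4..21.1
```

{"name": "move_arm", "arguments": {"targets": [[0,[-0.4,0,0],0],[0,[-0.8,0,0],0],[0,[-1.1,0,0],0],[0,[-1.4,0,0],0],[0,[-1.4,0,0],0]]}}

```text
clock: 7.65
position: [523.9, -20.2, 107.7]
ee_rot: [-0.067, 3.14, -0.0]
force: [-1.0, -0.3, 0.3]
grip_width: 0.5
grip_force: 0.1
```

```bash
python3 - <<'E'
from h import *
s=status.state();print(f(s['position']),s['position'][2],s['force']);c=imaging.read_camera('top');rear(c)
# green caps centroid(z 146)
H,S,V=cv2.split(cv2.cvtColor(c["image"],cv2.COLOR_BGR2HSV))
k=((H>45)&(H<80)&(S>120)&(V>70)).astype(np.uint8);n,_,st,ct=cv2.connectedComponentsWithStats(k)
for i in range(1,n):
    p=f(onz(c,*ct[i],146))
    if abs(p[0])<60 and -60<p[1]<60: print(p,st[i][4])
E
```

```text
[-71.3  -8.2] 107.69488011189368 [-1.00661442 -0.33127464  0.27512631]
orange x max 51.3 (centre ~ -56) y -41.5..21.7
```

{"name": "move_arm", "arguments": {"targets": [[0,[-0.3,0,0],0],[0,[-0.5,0,0],0],[0,[-0.5,0,0],0],[0,[0.5,0,0],0],[0,[1.5,0,0],0],[0,[1.5,0,-5],0],[0,[1.5,0,-5],0],[0,[1.5,-4,-5],0],[0,[1.5,-7.7,-5],0],[0,[1.5,-7.7,-5],0]]}}

```text
clock: 8.7
position: [511.3, -100.6, 157.8]
ee_rot: [-0.062, 3.14, -0.002]
force: [-0.0, 0.7, -0.2]
grip_width: 0.2
grip_force: 0.0
```

```bash
python3 - <<'E'
from h import *
s=status.state();print(f(s['position']),s['position'][2],s['force']);c=imaging.read_camera('top');rear(c)
E
```

```text
[-87.2 -88.1] 157.75783693188941 [-0.00309533  0.71557494 -0.2210006 ]
orange x max 55.9 (centre ~ -56) y -41.5..21.7
```

{"name": "move_arm", "arguments": {"targets": [[0,[0,0,3],0],[0,[0,0,5.4],0],[0,[0,0,5.4],0],[0,[0,0.8,5.4],0],[0,[0,1.6,5.4],0],[0,[0,2.2,5.4],0],[0,[0,2.8,5.4],0],[0,[0,3.4,5.4],0],[0,[0,4,5.4],0],[0,[0,4.4,5.4],0]]}}

```text
clock: 9.75
position: [510.2, -53.6, 104.6]
ee_rot: [-0.068, 3.139, -0.001]
force: [-0.2, -5.8, 4.1]
grip_width: 0.4
grip_force: 2.7
```

```bash
python3 - <<'E'
from h import *
s=status.state();print(f(s['position']),s['position'][2],s['force']);c=imaging.read_camera('top');rear(c)
E
```

```text
[-86.4 -41. ] 104.60285585191414 [-0.17473049 -5.78041295  4.07153265]
orange x max 56.0 (centre ~ -56) y -15.4..47.7
```

{"name": "move_arm", "arguments": {"targets": [[0,[0,0.15,0],0],[0,[0,0.3,0],0],[0,[0,0.4,0],0],[0,[0,0.4,0],0]]}}

```text
clock: 10.2
position: [509.8, -49.8, 103.9]
ee_rot: [-0.067, 3.14, -0.0]
force: [1.4, -4.1, 2.6]
grip_width: 0.5
grip_force: 2.0
```

{"name": "move_arm", "arguments": {"targets": [[0,[0,0.1,0],0],[0,[0,0.1,0],0]]}}

```text
clock: 10.4
position: [509.7, -48.8, 103.8]
ee_rot: [-0.067, 3.14, -0.0]
force: [1.7, -4.0, 3.4]
grip_width: 0.6
grip_force: 2.2
```

{"name": "move_arm", "arguments": {"targets": [[0,[0,0.1,0],0],[0,[0,0.1,0],0]]}}

```text
clock: 10.6
position: [509.6, -47.8, 103.7]
ee_rot: [-0.067, 3.14, 0.0]
force: [2.5, -3.2, 3.5]
grip_width: 0.2
grip_force: 2.1
```

{"name": "move_arm", "arguments": {"targets": [[0,[0,0.1,0],0],[0,[0,0.1,0],0]]}}

```text
clock: 10.8
position: [509.6, -47.3, 103.7]
ee_rot: [-0.067, 3.14, -0.001]
force: [1.2, -7.6, 3.2]
grip_width: 0.4
grip_force: 3.9
```

{"name": "move_arm", "arguments": {"targets": [[0,[0,0.1,0],0],[0,[0,0.1,0],0]]}}

```text
clock: 11.0
position: [509.6, -47.2, 103.8]
ee_rot: [-0.068, 3.14, -0.004]
force: [1.1, -13.3, 2.6]
grip_width: 0.6
grip_force: 6.7
```

```bash
python3 - <<'E'
from h import *
s=status.state();print(f(s['position']),s['position'][2],s['force']);c=imaging.read_camera('top');rear(c)
E
```

```text
[-86.7 -34.6] 103.75126804098122 [  1.12836942 -13.27252274   2.63183285]
orange x max 55.8 (centre ~ -56) y -9.2..52.5
```

The force jumped from about 3 to 13 N with no further motion, so the rack is pressed against the stop. Now I'll back off, lift clear and check.

{"name": "move_arm", "arguments": {"targets": [[0,[0,-0.5,0],0],[0,[0,-1.5,0],0],[0,[0,-1.5,-4],0],[0,[0,-1.5,-8],0],[0,[5,-6,-11],0],[0,[7,-11,-12],0],[0,[9,-16,-12],0],[0,[10,-20,-12],0],[0,[10,-20,-12],0],[0,[10,-20,-12],0]]}}

```text
clock: 12.05
position: [416.7, -251.9, 223.5]
ee_rot: [0.061, -3.141, -0.001]
force: [-0.7, 0.7, -0.0]
grip_width: 0.4
grip_force: 0.0
```

```bash
python3 - <<'E'
from h import *
c=imaging.read_camera('top');rear(c);m=measure(c);print(f(m["rack"][0]),m["rack"])
cv2.imwrite('pics/t4.png',cv2.resize(c["image"][90:265,200:400],None,fx=3.4,fy=3.4,interpolation=2))
E
```

```text
orange x max 56.2 (centre ~ -56) y -9.6..52.8
[-0.3 21.6] ((593.5829467773438, 12.564619064331055), (112.97103881835938, 62.311439514160156), 2.3081557750701904)
```

View pics/t4.png

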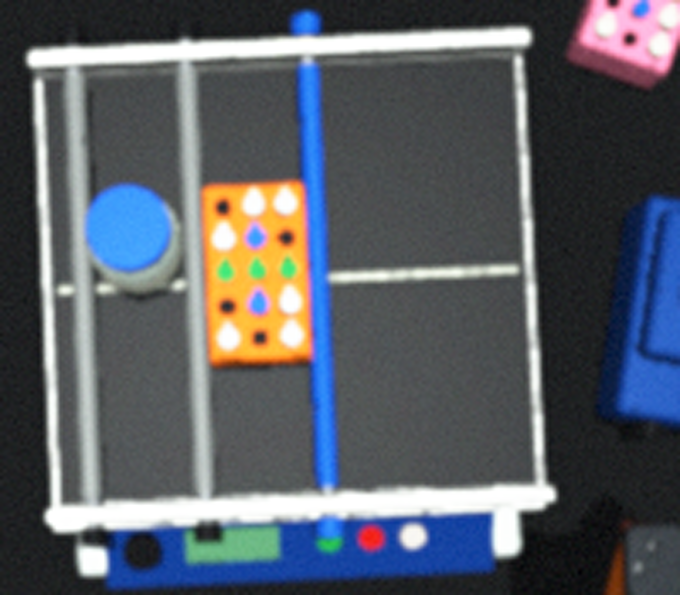

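The rack is square and snug between the bars. Its fitted centre is at (-0.3, 21.6) mm against a target of (0, 21), with an angle error of about 0.002 rad, and the bottle hasn't moved.

```bash
python3 -c "
from cell import env
print(env.finish_job())"
```

```text
the job is handed in; nothing more can be done
None
```

The rack is held square and snug between the stop bar and the blue bar, with its middle column measured within about 1 mm of the centre line. I handed the job in at about 12 s on the robot's clock, and no verdict came back.

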